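Switch on the bench fan

TASK

Switch on the small square fan on the lab bench: flip the steel bat toggle on its foot over its centre to the opposite side, so that it snaps over and stays there when you let go. Leave the inspection lamp's identical toggle as it is, and do not shove or knock over the wash bottle beside the fan.

Things in the scene. Friction and masses are not known exactly. Their poses are not given: they have to be found in the camera images.
- fan: Bench fan, fixed: flat white foot 200 x 140 x 30 mm with an upright grey square fan frame (45 mm thick, 120 wide, top 150 above the table) with round wire guards. Origin: centre of the foot's underside, on the table. x points from the foot's switch end to the fan frame (centre at x +60 mm), y left of that, z up. Toggle pivot at (-60, 0, 34) mm. The wash bottle is on its -y side, 150 mm off.
- fan_switch (a joint): Fan's toggle: steel bat 55 mm long from pivot to end, 8 mm thick at the pivot, 15 near the end; swings across the foot about the fan's x. rad: 0 = leaning 0.4 rad to the fan's +y (off, its start; end at y +21, 85 mm up), 0.4 upright, 0.8 = leaning 0.4 rad to -y (on). Spring drives it away from upright: 4 N sideways 25 mm above the pivot starts it; past 0.4 it snaps over. Hard stops.
- lamp: Inspection lamp, fixed: the same white foot with the same toggle at the same place, but with a thin steel post (at x +60 mm) and a level white light bar (200 mm wide, 50 deep, top 197 above the table) in place of the fan. Origin and axes as for the fan.
- lamp_switch (a joint): The lamp's toggle, same as the fan's: 0 = leaning to the lamp's +y side (as it starts, to be left so), 0.8 = leaning to the -y side.
- bottle_mid (a point): Loose plastic wash bottle, pale grey-white, 60 mm in diameter, 140 mm high plus a thin bent spout up to 158 mm. The point is on its axis, 70 mm above the table; z is the bottle's axis.
Not all that is in view belongs to the job. Leave any pink look-alike of the fan alone.

How it is judged (in metres and radians):
On the way:
1. the fan's toggle has snapped over to its other side (value of joint fan_switch above 0.65 rad), for 0.2 s.
At the end, for the whole second after the job is handed in: The fan's toggle rests over on its opposite side (joint above 0.65 rad of 0.8), the lamp's toggle is still on its starting side (below 0.15 rad), and the wash bottle stands upright (within 10 degrees) within 30 mm of where it was (value of joint fan_switch above 0.65 rad and value of joint lamp_switch below 0.15 rad and angle between bottle_mid's own z axis and vertical below 0.17 rad and distance of bottle_mid from where it was at the start of the episode below 0.03 m); the robot touches nothing.
It fails at once if the lamp's toggle is flipped past its centre (value of joint lamp_switch above 0.4 rad).
It fails at once if the wash bottle is knocked over (angle between bottle_mid's own z axis and vertical above 0.5 rad).
It also fails if it takes over 26 s, if anything falls off the work surface, if the arm or the gripper's body presses on something with over 40 N, if the wrist force passes 120 N, or if a joint passes its speed limit or range.

ROBOT

A 6-joint arm with a two-finger parallel gripper is mounted at the origin on the work surface. World frame = base frame: x ahead of the robot, y to its left, z up, the work surface at z = 0. Lengths are in m, angles in degrees, forces in N, time in s.
With the tool pointing down it reaches from about 0.325 to 0.775 m from the base axis. Payload 5.5 kg.
Tool frame: the origin (TCP) lies at the centre of the arm's flange, where the gripper is bolted on; the fingertips stand 182 mm ahead of it and the grasp point (between the pads) lies 163 mm ahead of it; z points along the fingers, y is the direction in which the jaws open and shut (so a half turn about z gives the same grasp; the last joint's range is limited). The gripper opens to 88 mm and grips with 3 to 60 N. Pads are 20 mm wide; open, the fingers measure 115 mm over their backs; the gripper's body (75 mm by 178 mm) begins 61 mm behind the grasp point.
Start: joints at [-67.477, 5.22, 70.514, -0, 104.267, -3.249], TCP at [0.261, -0.54, 0.405] pointing down, gripper open.
Joint ranges: [-164.24, 164.24], [-49.07, 125.15], [9.68, 141.18], [-86.29, 266.29], [3.28, 154.24], [-151.56, 151.56]. Speed limits (degrees/s): [147.25, 147.25, 172.46, 180, 180, 180].

INTERFACE

Orientations are given as [roll, pitch, yaw] about the fixed x, y, z axes, in that order (R = Rz(yaw) Ry(pitch) Rx(roll)).
In Python, from station import r gives the robot as it stands. The module is installed in compiled form; this text tells all that it offers. Calls block until the motion is done:
- r.reach(position, orientation): joint-space move of the TCP to a pose.
- r.servo_line(position, rotation=None, speed=0.15): straight line of the TCP; rotation=None keeps the orientation; speed is the mean speed in m/s.
- r.move_joints(angles): joint-space move.
- r.let_go() and r.grab(squeeze=None): open the fingers fully, or close them until they stop; squeeze is the grip in N (None keeps the last).
- r.wait(seconds).
- r.inverse_kinematics(position, orientation): joint angles nearest the present ones, or None.
- r.sense(): the state.
- r.snapshot(name): name is "side" or "top" or "wrist"; returns a dict with "frame" (400x640x3 uint8, red, green, blue), "fx", "fy", "cx", "cy" (pixels), "R" (3x3) and "t" (3): a world point X has camera coordinates R X + t. Camera axes: x right, y down, z forward; pixel columns grow to the right and rows downward; lengths in m; the calibration is good to about 2 mm. The wrist camera is an equidistant fisheye: a pixel r from the principal point sees the ray r / f radians off the axis. A picture is of the moment at which its call begins. There is no depth.
A pose or a line that the arm cannot do raises r.IKError and nothing moves.
- r.hand_in(): hands the job in, once; it reports no verdict.
The state is a dict: "clock": time; "joints": joint angles; "joint_vel": joint speeds; "joint_torque": joint torques, N m; "tcp_pos": TCP position; "orientation": TCP orientation; "contact_force": force on the tool from outside, world axes, zero at the start; "torque": the same for the moment, N m; "opening": finger opening in m.
Only numpy, scipy, OpenCV 4.12 (cv2) and the standard library are available. Lean on these libraries where they do the work, as an engineer would, in place of code of your own. Each camera call takes 0.05 s, during which the arm holds its last target.

## Working session

There is one attempt and no reset: what is moved stays moved. The work goes in short steps, each a Python script; the robot and the scene stay as the last script left them, time stands still between calls to the robot, and variables do not carry over. Pictures are saved under pics/ and viewed, and the job is handed in when it is done.

```bash
mkdir -p pics; python3 - <<'E'
from station import r
import cv2,pickle
d={}
for n in ["side","top","wrist"]:
    s=r.snapshot(n); d[n]=s
    cv2.imwrite(f"pics/{n}0.png",s["frame"][:,:,::-1])
    print(n,s["fx"],s["cx"],s["cy"],s["R"],s["t"])
pickle.dump(d,open("s0.pkl","wb"))
print(r.sense())
E
```

```text
side 449.23772400850396 317.05877809075474 196.9958001190058 [[-0.98514408 -0.17115562 -0.0140322 ]
 [-0.0749731   0.50216448 -0.86151603]
 [ 0.15449978 -0.84766537 -0.50753644]] [0.46582669 0.14783796 0.99820838]
top 417.33750168746957 320.058660159652 199.93551986317834 [[ 0.09220242 -0.99573697 -0.00257036]
 [-0.97293121 -0.08954073 -0.21304302]
 [ 0.21190466  0.02214387 -0.97703944]] [-0.10172269  0.46961679  0.92972123]
wrist 309.70691628693146 317.95216576775965 196.59878981596185 [[ 0.43503512 -0.90041048 -0.0023277 ]
 [-0.86139089 -0.41693275  0.29012553]
 [-0.26220256 -0.12420974 -0.95698577]] [-0.59784947 -0.03485572  0.39190613]
{'clock': 0.15, 'joints': array([-6.74777527e+01,  5.25363723e+00,  7.05649657e+01, -3.09949338e-04,
        1.04267501e+02, -3.24765008e+00]), 'joint_vel': array([ 0.09889184, -0.20457725, -0.23464425, -0.0416209 , -0.0674352 ,
        0.01802046]), 'joint_torque': array([ 2.05110453e-03, -4.47044241e+01, -4.06907308e+01,  6.99093752e-02,
        2.74871662e-02, -1.43207776e-04]), 'tcp_pos': array([ 0.26088085, -0.54037025,  0.40377235]), 'orientation': array([-1.79914017e+02, -4.57793653e-03,  2.57698178e+01]), 'contact_force': array([ 0.38031971, -0.42441563, -0.2804142 ]), 'torque': array([-0.00247648, -0.03201784,  0.05835573]), 'opening': 0.08777912152613093}
```

View pics/top0.png

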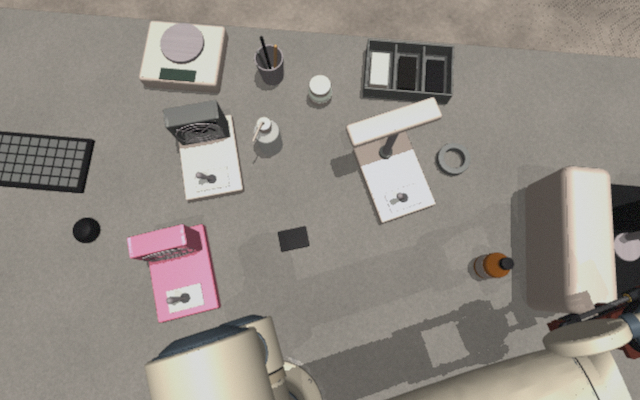

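View pics/side0.png

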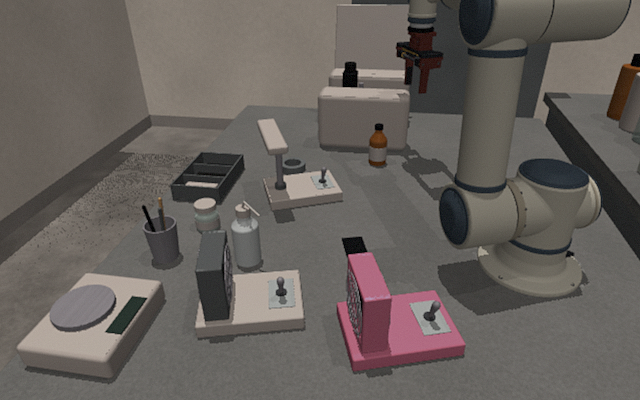

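View pics/wrist0.png

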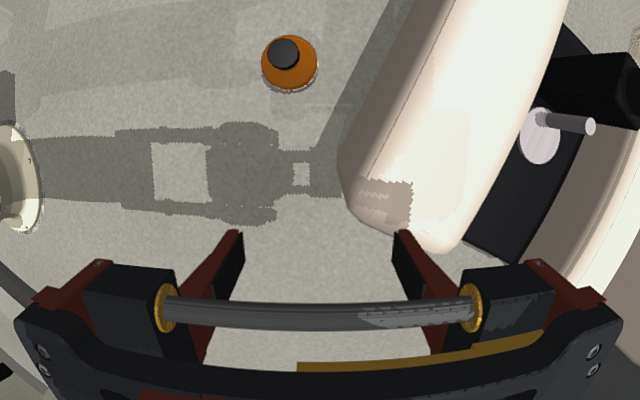

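```bash
cat > h.py <<'E'
import numpy as np
def ray(s,u,v,z):
    R=np.array(s["R"]);t=np.array(s["t"]);c=-R.T@t
    d=R.T@np.array([(u-s["cx"])/s["fx"],(v-s["cy"])/s["fy"],1]);return c+d*(z-c[2])/d[2]
def proj(s,X):
    p=np.array(s["R"])@np.array(X)+s["t"];return p[0]/p[2]*s["fx"]+s["cx"],p[1]/p[2]*s["fy"]+s["cy"]
E
python3 - <<'E'
import pickle,cv2,numpy as np
from h import *
d=pickle.load(open("s0.pkl","rb"))
t=d["top"]["frame"][:,:,::-1];s=d["side"]["frame"][:,:,::-1]
a=cv2.resize(t[90:210,150:300],None,fx=5,fy=5,interpolation=cv2.INTER_CUBIC)
b=cv2.resize(s[190:340,190:310],None,fx=4,fy=4,interpolation=cv2.INTER_CUBIC)
cv2.imwrite("pics/topc.png",a);cv2.imwrite("pics/sidec.png",b)
g=t.astype(int).min(2)
m=((g>150)).astype(np.uint8); m[:, :170]=0; m[:, 250:]=0; m[:90]=0;m[215:]=0
n,l,st,_=cv2.connectedComponentsWithStats(m);i=1+st[1:,4].argmax();print(st[i])
c=cv2.findContours((l==i).astype(np.uint8),0,2)[0][0]
h=cv2.convexHull(c)
print(cv2.approxPolyDP(h,3,True)[:,0])
E
```

```text
[ 180  115   62   85 2913]
[[230 115]
 [241 189]
 [186 199]
 [180 148]]
```

View pics/topc.png

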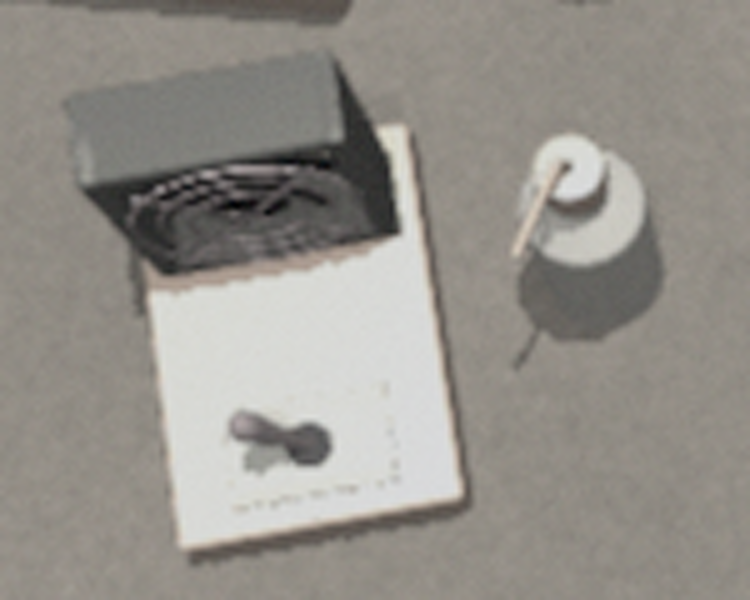

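View pics/sidec.png

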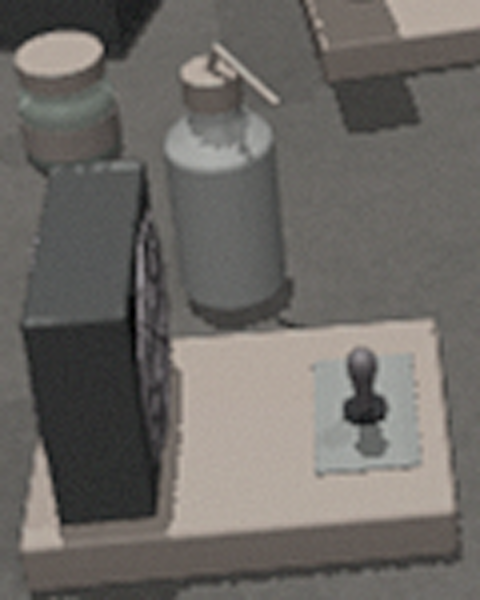

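```bash
python3 - <<'E'
import pickle
from h import *
d=pickle.load(open("s0.pkl","rb"));t=d["top"];s=d["side"]
A=ray(t,242.2,189.8,.03);B=ray(t,186.4,199.3,.03);C=ray(t,231,115.4,.03)
print(A,B,C,np.linalg.norm(A-B),np.linalg.norm(A-C))
x=(C-A)/np.linalg.norm(C-A); y=(B-A)/np.linalg.norm(B-A)
y2=y-0; print("yaw x",np.degrees(np.arctan2(x[1],x[0])),"yaw y",np.degrees(np.arctan2(y[1],y[0]))-90)
yaw=(2*np.arctan2(x[1],x[0])+np.arctan2(y[1],y[0])-np.pi/2)/3
X=np.array([np.cos(yaw),np.sin(yaw),0]);Y=np.array([-X[1],X[0],0])
O=(A+B)/2+X*.1;O[2]=0
print("O",O,"yaw",np.degrees(yaw))
P=O-.06*X+[0,0,.034]
E=P+.055*(np.sin(.4)*Y+np.cos(.4)*np.array([0,0,1]))
print("P",P,"E",E)
print("top",proj(t,P),proj(t,E)," side",proj(s,P),proj(s,E))
for q in [(-.1,.07),(-.1,-.07),(.1,.07)]:
    print("side corner",proj(s,O+q[0]*X+q[1]*Y+[0,0,.03]))
b=O-.15*Y; print("bottle approx (ray)",ray(t,150+570/5,90+168/5,.14), b)
np.savez("fan.npz",O=O,X=X,Y=Y,P=P,E=E,yaw=yaw)
E
```

```text
[0.48912662 0.13172208 0.03      ] [0.45355626 0.26214671 0.03      ] [0.67727337 0.18508124 0.03      ] 0.13518813853378495 0.19556685763848564
yaw x 15.833544203760098 yaw y 15.255126308998655
O [0.56763855 0.22389485 0.        ] yaw 15.640738238839617
P [0.50986028 0.20771858 0.034     ] E [0.50408589 0.2283435  0.08465835]
top (np.float64(211.85878900321842), np.float64(178.3127651753367)) (np.float64(196.96043512527245), np.float64(174.1235389624923))  side (np.float64(280.2064510156603), np.float64(290.8594059229656)) (np.float64(279.04594316188445), np.float64(278.20913719643954))
side corner (np.float64(303.19096248754863), np.float64(316.68170520364305))
side corner (np.float64(298.266646929473), np.float64(268.1424900792848))
side corner (np.float64(192.96041068416426), np.float64(326.0147508012934))
bottle approx (ray) [0.61874769 0.07966681 0.14      ] [0.60807924 0.07944919 0.        ]
```

```bash
python3 - <<'E'
import pickle
from h import *
from station import r
d=pickle.load(open("s0.pkl","rb"));t=d["top"];f=np.load("fan.npz");X,Y,P=f["X"],f["Y"],f["P"]
for n,u,v,z in [("pinkframe top",185,225,.15),("pf",198,235,.15),("pf front",200,248,.15),("pf front l",135,258,.15),("pf",128,236,.15),("spout",150+518/5,90+250/5,.155),("fan frame lowL",166,126,.15)]:
    w=ray(t,u,v,z)-P; print(n,round(w@X,3),round(w@Y,3))
for yw in (0,180):
  o=[180,0,np.degrees(float(f["yaw"]))+yw]
  for q,z in ((.07,.4),(.07,.244),(.004,.244)):
    p=P-.005*X+q*Y;p[2]=z
    print(yw,p,r.inverse_kinematics(p,o))
E
```

```text
pinkframe top -0.127 0.042
pf -0.152 0.018
pf front -0.18 0.017
pf front l -0.176 0.151
pf -0.128 0.161
spout 0.03 -0.126
fan frame lowL 0.099 0.059
0 [0.48617311 0.27377853 0.4       ] [ 2.58915975e+01 -1.33326827e+00  7.76825147e+01 -2.54444375e-14
  1.03650754e+02  1.00250859e+02]
0 [0.48617311 0.27377853 0.244     ] [ 2.58915975e+01  3.98642949e-01  9.18198386e+01 -2.54444375e-14
  8.77815184e+01  1.00250859e+02]
0 [0.50396701 0.21022244 0.244     ] [ 1.90729229e+01 -1.43914897e+00  9.36464148e+01 -2.54444375e-14
  8.77927342e+01  9.34321846e+01]
180 [0.48617311 0.27377853 0.4       ] [ 25.89159749  -1.33326827  77.68251473   0.         103.65075354
 -79.74914075]
180 [0.48617311 0.27377853 0.244     ] [ 25.89159749   0.39864295  91.81983864   0.          87.78151841
 -79.74914075]
180 [0.50396701 0.21022244 0.244     ] [ 19.07292286  -1.43914897  93.6464148    0.          87.79273417
 -86.56781538]
```

```bash
python3 - <<'E'
from h import *
from station import r
import cv2
f=np.load("fan.npz");X,Y,P=f["X"],f["Y"],f["P"]
o=[180,0,np.degrees(float(f["yaw"]))]
def p(q,z):
    a=P-.005*X+q*Y;a[2]=z;return a
r.grab(10); r.reach(p(.07,.4),o)
r.servo_line(p(.07,.246),speed=.15)
s=r.sense();print(s["clock"],s["contact_force"],s["opening"],s["tcp_pos"])
for n in ["side","top","wrist"]:
    cv2.imwrite(f"pics/{n}1.png",r.snapshot(n)["frame"][:,:,::-1])
E
```

```text
5.6333 [-0.37097123  0.18863657  0.13534943] 0.0005428123539652196 [0.48647132 0.27393492 0.2473362 ]
```

View pics/side1.png

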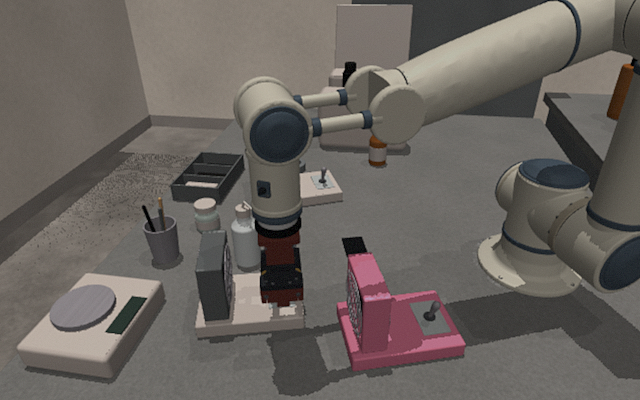

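View pics/wrist1.png

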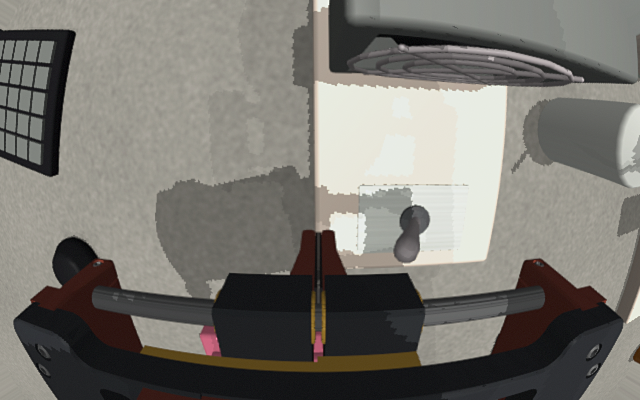

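The wrist view shows the closed fingers at (318,240), over the +y edge of the fan's foot. The bat end is at (405,250), leaning toward the fingers, and the bottle is well clear on the right at about (590,150). I'll push now.

```bash
python3 - <<'E'
from h import *
from station import r
import cv2
f=np.load("fan.npz");X,Y,P=f["X"],f["Y"],f["P"]
def p(q,z):
    a=P-.005*X+q*Y;a[2]=z;return a
for q in (.045,.03,.018,.008,.002):
    r.servo_line(p(q,.244),speed=.06); s=r.sense();print(q,s["clock"],(s["contact_force"]@Y).round(2),s["contact_force"].round(1))
r.servo_line(p(.065,.244),speed=.15)
for n in ["side","top","wrist"]:
    cv2.imwrite(f"pics/{n}2.png",r.snapshot(n)["frame"][:,:,::-1])
print(r.sense()["clock"])
E
```

```text
0.045 6.35 -0.72 [-0.4 -0.9 -0.1]
0.03 6.75 2.18 [-0.2  2.2  1.4]
0.018 7.1 0.83 [0.1 0.9 0.2]
0.008 7.4167 0.23 [0.3 0.3 0.4]
0.002 7.6667 8.88 [-3.5  8.3 -0.3]
8.3833
```

View pics/wrist2.png

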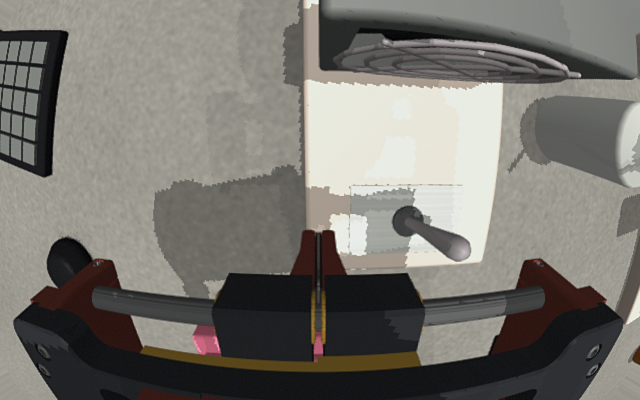

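The bat has snapped over: its end is now at (458,247), with the pivot at (407,220). The bottle looks unmoved. I'll rise clear and take a last look.

```bash
python3 - <<'E'
from h import *
from station import r
import cv2,pickle
f=np.load("fan.npz");X,Y,P=f["X"],f["Y"],f["P"]
a=P-.005*X+.065*Y;a[2]=.4
r.servo_line(a,speed=.15)
r.move_joints([60,-1.3,77.7,0,103.6,100])
t=r.snapshot("top")["frame"];s=r.snapshot("side")["frame"]
cv2.imwrite("pics/fin.png",np.vstack([t,s])[:,:,::-1][:, :][0:800:1] if 0 else np.hstack([cv2.resize(t[90:230,150:450],(800,373))]) [:,:,::-1])
cv2.imwrite("pics/fins.png",s[:,:,::-1])
d=pickle.load(open("s0.pkl","rb"))
for nm,im,k,b in(("top bottle",t,"top",(110,160,250,290)),("top lamp toggle",t,"top",(185,210,380,415)),("side bottle",s,"side",(200,268,228,262))):
    y0,y1,x0,x1=b;print(nm,np.abs(im[y0:y1,x0:x1].astype(int)-d[k]["frame"][y0:y1,x0:x1]).mean())
print(r.sense()["clock"],r.sense()["contact_force"])
E
```

```text
top bottle 2.3658333333333332
top lamp toggle 2.1935238095238097
side bottle 11.516868512110726
10.9333 [0.71305622 0.42096445 0.13483559]
```

View pics/fin.png

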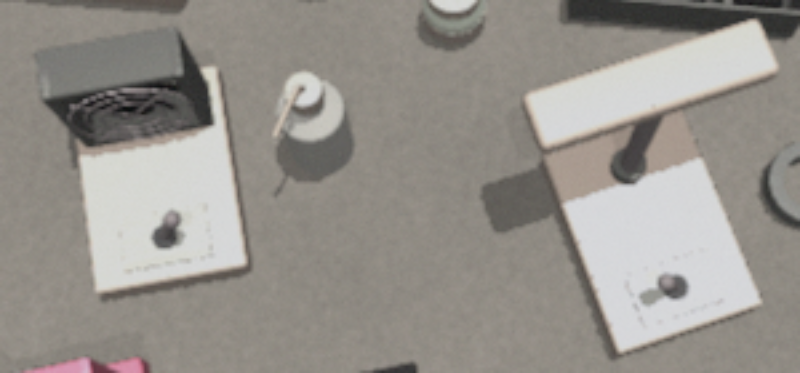

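View pics/fins.png

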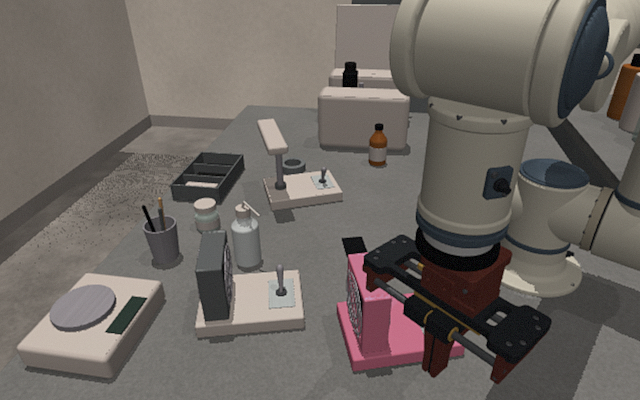

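```bash
python3 - <<'E'
from h import *
from station import r
import pickle
f=np.load("fan.npz");d=pickle.load(open("s0.pkl","rb"))
E=f["P"]+.055*(-np.sin(.4)*f["Y"]+np.cos(.4)*np.array([0,0,1]))
print(proj(d["top"],E),proj(d["side"],E))
r.hand_in();print(r.sense()["clock"])
E
```

```text
(np.float64(215.46797633422585), np.float64(170.88719534650087)) (np.float64(278.42697767222325), np.float64(263.74035418096537))
the job is handed in; nothing more can be done
the job is handed in; nothing more can be done
```

The fan's toggle is switched over to its on side and stayed there, and I handed the job in about 11 s into the 26 s limit.

**What I did:** I found the white fan in the top and side views; the pink look-alike and the lamp were the other candidates. With the gripper closed, I pushed the bat from its +y side toward -y at about 0.06 m/s. I then backed off and raised the arm clear.

**Final checks:**
- **Fan toggle:** in the top view its end is at about (214, 171), against (215, 171) predicted for the on position. In the side view it is at about (280, 266), against (278, 264) predicted.
- **Lamp toggle and bottle:** both look unchanged in the top view, with a mean pixel difference of about 2. The bottle stands upright in the same spot.
- **Contact:** the gripper was clear of everything at the end, with a reading under 1 N, which is about the sensor's noise. The highest force I read was about 9 N, at the end of the push.

**One check disagreed:** the bottle's area in the side view differed by about 11 grey levels. The bottle sits at the same pixels, so I put it down to changed shadow from the arm, but I didn't measure further.

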